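Seat the double lid of the sewing tin and take off its outer lid

TASK

Get the sewing tin ready for use: pick up its two nested lids together (the bobbin-tray inner lid with the outer lid riding on it), lower them level into the mouth of the tin and press down until the inner lid's rim is fully home on the tin all round. Then lift off the outer lid alone, leaving the inner lid seated and undisturbed with its bobbins on show. The outer lid must not come off before the inner lid is home, everything else on the desk stays where it is, and you finish still holding the outer lid level, about 10 cm above the tin, without putting it down.

Things in the scene. Friction and masses are not known exactly. Their poses are not given: they have to be found in the camera images.
- tin: Green sewing tin, an open rectangular box on a grippy foot (fixed, it does not move): 58 mm along x, 96 mm along y, 70 mm high, walls 4 mm, mouth 50 x 88 mm. Origin: centre of its underside, on the desk; z up. With the inner lid fully home, that lid's origin is 48 mm above the tin's, both centred, long sides (y axes) parallel; either way round fits.
- tin_mouth (a point): Centre of the tin's mouth at rim height. Sprung rubber strips on the four walls, 10 mm below the rim, stand 2.75 mm into the mouth. The inner lid stops on them with its rim about 8 mm proud; a downward push of some 4 to 10 N takes it past them, and it then slides on down, rubbing, until its rim lands on the tin's rim, and stays there.
- inner_lid: Inner lid: cream tray with six coloured bobbins and a flat brass-coloured rim, standing on the desk, outer lid on top; about 0.14 kg. Origin: centre of its underside; z up. Plug below the rim 46.5 mm (x) by 84.5 mm (y), 22 mm deep, its lowest 6 mm tapering to 41.5 x 79.5 mm. Bobbins reach 17 mm above the origin.
- lid_rim (a point): Centre of the inner lid, halfway up its rim, 25 mm above its origin. The rim is 66 mm along x, 104 mm along y and 6 mm thick (22 to 28 mm above the origin). It overhangs the tin by 4 mm all round, so fingers gripping it across x can go down outside the tin's walls; it also juts 5 mm beyond the outer lid's plate.
- outer_lid: Outer lid, lying loose on the inner lid's rim, its origin 28 mm above that lid's; about 0.11 kg. Green plate 56 mm along x, 94 mm along y, 4 mm thick; a 5 mm deep skirt below drops into the tray with about 1.5 mm play on each side. Origin: centre of the plate's underside; z up. Lifting the inner lid by its rim carries it along; lifting it by its knob leaves the inner lid behind.
- knob_top (a point): Centre of the top of the outer lid's dark wooden knob, 26 mm above that lid's origin. The knob is a plain upright cylinder, 22 mm diameter, 22 mm high, in the middle of the plate.
- spool: Bystander: red thread spool standing on end, 30 mm diameter, 40 mm high. Origin: centre of its underside.
- button_dish: Bystander: small blue dish with buttons, 60 mm across, 18 mm high. Origin: centre of its underside.
- mug: Bystander: yellow ceramic mug lying on its side, 80 mm diameter, 92 mm long along its x, handle on its +y side. Origin: on the desk below the middle of its axis.
- dispenser: Bystander: clear plastic toothpick dispenser with a green push button on top, 54 mm diameter, 88 mm high. Origin: centre of its underside.
- phone_stand: Bystander: wave-shaped wooden phone stand, about 135 mm along its x, 70 mm wide, 97 mm high. Origin: on the desk near its middle.
Not all that is in view belongs to the job. What is shaped like the tin but purple is not meant.

How it is judged (in metres and radians):
On the way, in this order (a step that is already met when the one before it is completed fails the run):
1. the two lids are lifted off the desk together, still nested (height (world z) of inner_lid above 0.055 m and z of outer_lid in the frame of inner_lid between 0.022 and 0.034 m and distance between outer_lid and inner_lid below 0.035 m and horizontal distance between inner_lid and tin above 0.05 m), for 0.1 s.
2. the inner lid is pressed fully home in the tin with the outer lid still on it (horizontal distance between inner_lid and tin below 0.004 m and z of inner_lid in the frame of tin between 0.044 and 0.0505 m and angle between inner_lid's own z axis and vertical below 0.05 rad and angle between the y axis of inner_lid and the y axis of tin, either way round below 0.1 rad and z of outer_lid in the frame of inner_lid between 0.022 and 0.034 m and distance between outer_lid and inner_lid below 0.035 m), for 0.3 s.
At the end, for the whole second after the job is handed in: Inner lid fully home in the tin (rim within 2.5 mm of the tin's, centred within 4 mm, level) and touched by nothing but the tin; outer lid held still by the fingers alone, level within 0.3 rad, 60 to 174 mm above its nested place, within 60 mm of the tin's centre sideways (horizontal distance between inner_lid and tin below 0.004 m and z of inner_lid in the frame of tin between 0.044 and 0.0505 m and angle between inner_lid's own z axis and vertical below 0.05 rad and angle between the y axis of inner_lid and the y axis of tin, either way round below 0.1 rad and z of outer_lid in the frame of tin between 0.136 and 0.25 m and horizontal distance between outer_lid and tin below 0.06 m and angle between outer_lid's own z axis and vertical below 0.3 rad and contact force between the fingers and outer_lid above 1 N and contact force between outer_lid and inner_lid below 0.05 N and contact force between inner_lid and the arm below 0.3 N and contact force between inner_lid and the fingers below 0.3 N and linear speed of outer_lid below 0.03 m/s and linear speed of inner_lid below 0.02 m/s); the arm keeps its last pose, push and grip.
It fails at once if the outer lid comes off the inner lid while the inner lid is not fully home in the tin (distance between outer_lid and inner_lid above 0.05 m and not (horizontal distance between inner_lid and tin below 0.004 m and z of inner_lid in the frame of tin between 0.044 and 0.0505 m and angle between inner_lid's own z axis and vertical below 0.05 rad and angle between the y axis of inner_lid and the y axis of tin, either way round below 0.1 rad)).
It fails at once if the lids are not kept level (tray tipped more than 0.5 rad) (angle between inner_lid's own z axis and vertical above 0.5 rad).
It fails at once if something else on the desk is disturbed (spool, button dish, mug, dispenser or phone stand moved more than 25 mm) (distance of any of spool, button_dish, mug, dispenser, phone_stand from where it was at the start of the episode above 0.025 m).
It also fails if it takes over 53 s, if anything falls off the work surface, if the arm or the gripper's body presses on something with over 40 N, if the wrist force passes 120 N, or if a joint passes its speed limit or range.

ROBOT

A 6-joint arm with a two-finger parallel gripper is mounted at the origin on the work surface. World frame = base frame: x ahead of the robot, y to its left, z up, the work surface at z = 0. Lengths are in mm, angles in rad, forces in N, time in s.
With the tool pointing down it reaches from about 150 to 775 mm from the base axis. Payload 6.1 kg.
Tool frame: the origin (TCP) lies midway between the tips of the shut fingers; the grasp point (between the pads) lies 19 mm behind it; x points along the fingers, y is the direction in which the jaws open and shut, and the axes are right-handed (so a half turn about x gives the same grasp; the last joint's range is limited). The gripper opens to 85 mm and grips with 20 to 120 N. Pads are 22 mm wide; open, the fingers measure 114 mm over their backs; the gripper's body (76 mm by 85 mm) begins 54 mm behind the grasp point. The pads swing forward as they close: fully open they stand 13 mm farther back than shut.
Start: joints at [-1.27, 0.126, -0.04, 1.405, 0, 1.571], TCP at [155.543, -501.413, 231.295] pointing down, gripper open.
Joint ranges: [-2.72, 2.72], [-0.95, 1.95], [-1.27, 1.35], [-1.78, 2.02], [-1.46, 1.47], [-3.14, 3.14]. Speed limits (rad/s): [2.39, 2.39, 3.01, 3.14, 3.14, 3.14].

INTERFACE

Orientations are given as a rotation vector (axis times angle).
In Python, from workcell import readout, eyes, finish_job gives the robot as it stands.
- The arm moves only by the tool jog_arm, never from a script. Its argument "series" is a list that holds one entry, the list of rows, each a list of 6 numbers: the shift along the tool's x, y, z in mm, then the turn, a rotation vector about the tool's x, y, z in rad. A call has 1 to 10 rows; each row shifts and turns the commanded pose from where the row before left it, along the tool's axes as they then stand; what a row does not reach is not made up. A row lasts 1/10 s, in which the tool goes at most 50 mm and 8.59 degrees, less where a joint would pass 70% of its speed; a pose out of reach is approached as far as the arm can. A call is refused whole if a number of a shift passes 50 or a number of a turn 0.15, either way. A call with a gripper value outside its range is refused whole. "grip" is the finger opening in mm, from 0 to 85.4, set as the call begins (left out, the last holds). The fingers move at their own pace and stop on an object; the grip force is fixed at half the most. Time passes only in rows, so rows that do not move let the fingers close. It gives the time, the measured TCP pose, the force and the opening at its end, in the units of the state.
- readout.observe(): the state, without advancing time (a new reading comes with each control period).
- eyes.capture(name): name is "scene" or "side" or "wrist"; returns (picture, depth): 400x640x3 uint8, red, green, blue; 400x640 float32, mm along the optical axis (not along the pixel's ray), 0 where there is no reading.
- eyes.camera_model(name): a dict with "vfov" (degrees; the focal length in pixels is half the picture's height over the tangent of half this angle, whatever the lens; pixels are square), "cx", "cy" (the principal point, pixels), "k1" (the pictures are not rectified: a ray, as slopes to the right and down, at radius r is drawn at 1 + k1 r^2 times it, then the intrinsics apply), "R" (3x3) and "t" (3): a world point X has camera coordinates R X + t. Camera axes: x right, y down, z forward; pixel columns grow to the right and rows downward; lengths in mm; the calibration is good to about 2 mm. A picture is of the moment at which its call begins: read the wrist's pose just before it. camera_model takes no time and is no camera call; for the wrist camera it gives the pose at the moment of the call.
- finish_job(): hands the job in, once; it reports no verdict.
Trained networks look in the newest picture that a camera, given by its name, has taken for a name from the list of things; names that differ only in an ending like _2 or _b are one class to them, and where a whole thing is asked for, a point or a joint stands for the part that bears it (a point fixed in the world has none). Each returns a list of dicts, best first, with "conf" (0 to 1); they miss things now and then, are a little off and sometimes report something else, mostly with a low value. They report only what shows in the picture. A call takes as long as a camera call. They do not tell look-alikes from the thing itself.
- eyes.silhouettes(camera, label): "region" (400x640 bool, what is visible of it) and "point" ([column, row] in pixels, amid what is visible of it).
- eyes.pinpoint(camera, label): "point" ([column, row] in pixels: a listed point, or the origin of a listed thing).
The state is a dict: "clock": time; "q": joint angles; "joint_vel": joint speeds; "joint_torque": joint torques, N m; "eef_pos": TCP position; "ee_rot": TCP orientation; "wrist_force": force on the tool from outside, world axes, zero at the start; "moment": the same for the moment, N m; "grip_width": finger opening in mm.
Only numpy, scipy, OpenCV 4.12 (cv2) and the standard library are available. Lean on these libraries where they do the work, as an engineer would, in place of code of your own. Each camera call takes 0.05 s, during which the arm holds its last target. There are 200 camera calls.

## Working session

There is one attempt and no reset: what is moved stays moved. The work goes in short steps, Python scripts to look and compute and a tool call to move; the robot and the scene stay as the last step left them, time stands still between calls to the robot, and variables do not carry over. Pictures are saved under pics/ and viewed, about 8 in all and at most 12, crops included, and the job is handed in when it is done.

Besides the shell and the picture viewer there is one more tool, called after "Request:" as name(argument=value, ...) on one line, values as JSON. jog_arm: Moves the arm, as the interface text tells. Its arguments: {"type":"object","properties":{"series":{"type":"array"},"grip":{"type":"number"}},"required":["series"]}

```bash
mkdir -p pics; ls; cat > h.py <<'E'
import numpy as np, cv2
from workcell import readout, eyes
from scipy.spatial.transform import Rotation as Ro
def K(m):
    f=200/np.tan(np.radians(m['vfov'])/2); return f
def ray(m,uv):
    uv=np.atleast_2d(np.asarray(uv,float)); f=K(m)
    d=(uv-[m['cx'],m['cy']])/f; u=d.copy()
    for _ in range(20): u=d/(1+m['k1']*(u**2).sum(1,keepdims=True))
    return np.c_[u,np.ones(len(u))]
def world(m,uv,z):   # z: depths
    X=ray(m,uv)*np.reshape(z,(-1,1)); return (X-np.array(m['t']))@np.array(m['R'])
def plane(m,uv,h):   # hit world z=h
    R=np.array(m['R']);c=-R.T@np.array(m['t']); d=ray(m,uv)@R
    return c+d*((h-c[2])/d[:,2])[:,None]
def save(n,p): cv2.imwrite('pics/'+n+'.png',p[:,:,::-1])
E
python3 - <<'E'
from h import *
s=readout.observe(); print({k:np.round(v,3) for k,v in s.items()})
ps=[]
for c in ('scene','side'):
    p,d=eyes.capture(c); m=eyes.camera_model(c); ps.append(p); np.savez('/tmp/'+c,p=p,d=d)
    save(c,p)
    print(c,m['vfov'],np.round(-np.array(m['R']).T@m['t']))
    for l,h in (('tin',0),('tin_mouth',70),('inner_lid',0),('lid_rim',25),('knob_top',54),('spool',0),('button_dish',0),('mug',0),('dispenser',0),('phone_stand',0)):
        for r in eyes.pinpoint(c,l)[:3]:
            print(l,round(r['conf'],2),np.round(r['point']),np.round(plane(m,r['point'],h)[0]))
E
```

```text
pics
{'clock': np.float64(0.0), 'q': array([-1.27 ,  0.126, -0.041,  1.405, -0.   ,  1.571]), 'joint_vel': array([-0.   ,  0.001,  0.001, -0.   , -0.   , -0.001]), 'joint_torque': array([ 0.0000e+00, -4.3591e+01,  3.5292e+01,  1.7000e-02,  0.0000e+00,
       -0.0000e+00]), 'eef_pos': array([ 155.423, -501.03 ,  230.517]), 'ee_rot': array([ 2.06 ,  0.314, -2.06 ]), 'wrist_force': array([ 0.089, -0.034,  0.16 ]), 'moment': array([-0.021,  0.004, -0.027]), 'grip_width': np.float64(85.363)}
scene 52.60287344937804 [1104. -377.  590.]
tin 0.94 [381. 158.] [517. 353.   0.]
tin 0.85 [338. 172.] [491. 219.   0.]
tin_mouth 0.67 [388. 136.] [527. 356.  70.]
tin_mouth 0.63 [341. 152.] [504. 212.  70.]
inner_lid 0.6 [211. 240.] [ 501. -150.    0.]
lid_rim 0.98 [209. 229.] [ 494. -146.   25.]
knob_top 0.94 [208. 218.] [ 493. -144.   54.]
spool 0.64 [290. 221.] [560.  12.   0.]
button_dish 0.77 [263. 196.] [450.  16.   0.]
button_dish 0.41 [429. 210.] [735. 272.   0.]
mug 0.76 [363. 260.] [746.  49.   0.]
dispenser 0.89 [245. 337.] [ 739. -220.    0.]
phone_stand 0.65 [430. 214.] [744. 262.   0.]
side 43.406635773164844 [-23. 740. 856.]
tin 0.8 [242. 300.] [513. 352.   0.]
tin 0.73 [294. 266.] [498. 208.   0.]
tin 0.36 [384. 186.] [ 510. -156.    0.]
tin_mouth 0.74 [290. 247.] [498. 218.  70.]
tin_mouth 0.72 [236. 279.] [517. 356.  70.]
tin_mouth 0.53 [205. 228.] [678. 304.  70.]
inner_lid 0.59 [382. 190.] [ 505. -139.   -0.]
lid_rim 0.6 [388. 186.] [ 487. -137.   25.]
lid_rim 0.17 [293. 246.] [524. 184.  25.]
knob_top 0.96 [389. 176.] [ 492. -139.   54.]
spool 0.56 [327. 208.] [568.  12.   0.]
spool 0.52 [387. 185.] [ 508. -163.    0.]
button_dish 0.67 [366. 228.] [450.   6.   0.]
mug 0.9 [270. 186.] [735.  50.   0.]
mug 0.18 [391. 177.] [ 519. -199.    0.]
dispenser 0.83 [332. 145.] [ 734. -207.    0.]
phone_stand 0.6 [207. 230.] [731. 267.  -0.]
```

View pics/scene.png

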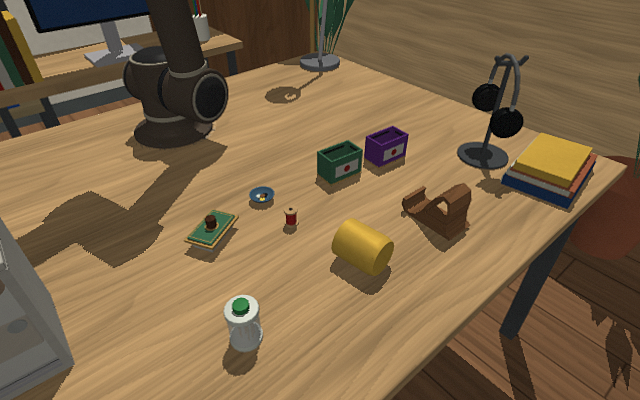

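View pics/side.png

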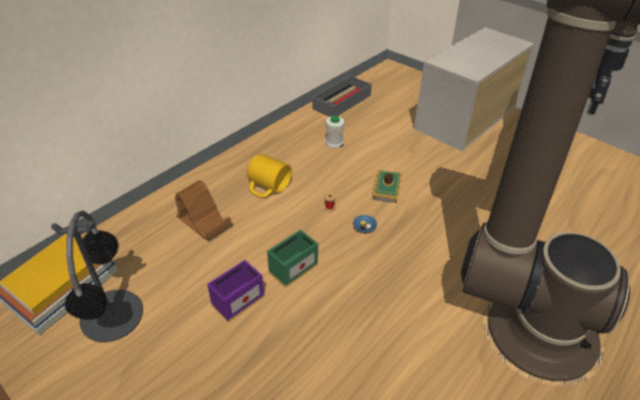

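The scene view shows the lids at (210,230), the green tin at (340,160) and a purple look-alike at (386,147). The side view shows green at (293,257) and purple at (237,290). I choose the green tin. Next I check a crop and measure yaw.

```bash
cat >> h.py <<'E'
def down(yaw):  # tool x down, tool y along (cos yaw, sin yaw)
    x=np.array([0,0,-1.]);y=np.array([np.cos(yaw),np.sin(yaw),0]);return Ro.from_matrix(np.c_[x,y,np.cross(x,y)])
def delta(target,yaw,s=None,ref=None):
    s=s or readout.observe(); R=Ro.from_rotvec(s['ee_rot'])
    y=R.as_matrix()[:,1]; print('cur',np.round(s['eef_pos'],1),'yaw y',round(np.arctan2(y[1],y[0]),4),'tilt',np.round(R.as_matrix()[:,0],3))
    T=down(yaw); print('dpos tool',np.round(R.inv().apply(np.array(target)-s['eef_pos']),1),'rotvec tool',np.round((R.inv()*T).as_rotvec(),4))
def rect(P):
    (c,(w,h),a)=cv2.minAreaRect(P[:,:2].astype(np.float32))
    a=np.radians(a)
    if w<h: w,h,a=h,w,a+np.pi/2
    a=(a+np.pi/2)%np.pi-np.pi/2
    return np.round(c,1),round(w,1),round(h,1),round(a,4)  # long side, short, angle of long axis
E
python3 - <<'E'
from h import *
o=[]
for c in('side','scene'):
    z=np.load(f'/tmp/{c}.npz'); eyes.capture(c); m=eyes.camera_model(c)
    for l,lo,hi in(('tin',62,76),('outer_lid',18,40),('inner_lid',18,40)):
        for r in eyes.silhouettes(c,l)[:2]:
            v,u=np.nonzero(r['region']&(z['d']>0)); 
            P=world(m,np.c_[u,v],z['d'][v,u]); 
            P=P[(P[:,2]>lo)&(P[:,2]<hi)]
            if len(P)>5: print(c,l,round(r['conf'],2),np.round(r['point']),len(P),rect(P),np.round(np.median(P,0)))
z=np.load('/tmp/scene.npz')['p']
a=cv2.resize(z[120:200,290:430],None,fx=4,fy=4,interpolation=2); b=cv2.resize(z[190:270,150:270],None,fx=4,fy=4,interpolation=2)
save('crop',np.vstack([a[:,:480],b[:, :480]])[:600])
delta([430,-142,330],np.arctan2(0,1)); 
R=Ro.from_rotvec(readout.observe()['ee_rot']).as_matrix();print(R.round(3))
m=eyes.camera_model('wrist');print(m['vfov'],np.round(m['R'],2),np.round(-np.array(m['R']).T@m['t']))
E
```

```text
side tin 0.89 [290. 258.] 386 (array([494.8, 214.7]), 100.7, 61.3, np.float64(1.4865)) [496. 220.  67.]
side outer_lid 0.87 [388. 184.] 436 (array([ 493.6, -141.9]), 100.1, 56.3, np.float64(-1.0778)) [ 487. -132.   30.]
side inner_lid 0.5 [386. 195.] 98 (array([466.6, -98.4]), 61.9, 21.3, np.float64(0.7434)) [ 463. -100.   26.]
scene tin 0.84 [339. 160.] 330 (array([497.1, 214.4]), 98.1, 61.8, np.float64(1.4797)) [499. 213.  67.]
scene tin 0.84 [384. 146.] 264 (array([522.3, 356.4]), 98.0, 61.3, np.float64(1.483)) [523. 356.  67.]
scene outer_lid 0.82 [209. 228.] 716 (array([ 496.1, -138.9]), 99.2, 54.7, np.float64(-1.0705)) [ 503. -150.   31.]
scene inner_lid 0.86 [213. 243.] 255 (array([ 496.5, -142.9]), 101.6, 68.2, np.float64(-1.0609)) [ 523. -166.   27.]
cur [ 155.5 -501.4  231.3] yaw y -1.27 tilt [-0.  0. -1.]
dpos tool [ -98.7 -262.  -368.6] rotvec tool [-1.27  0.    0.  ]
[[-0.     0.296 -0.955]
 [ 0.    -0.955 -0.296]
 [-1.    -0.     0.   ]]
60.01494880125734 [[ 0.3  -0.96  0.  ]
 [-0.91 -0.28  0.3 ]
 [-0.28 -0.09 -0.96]] [ 228. -479.  374.]
```

View pics/crop.png

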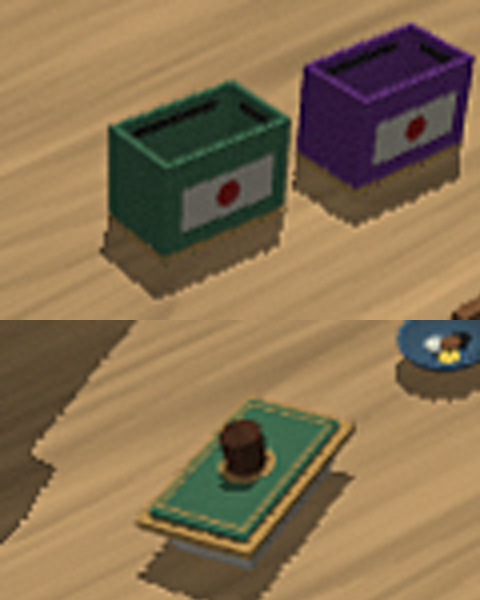

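The crop shows the nested lids, with the green plate and knob on the brass rim, and the green tin beside the purple one. The green tin is confirmed. I move above the lids.

Request:
jog_arm(series=[[[6,-17.5,-31,0,0,0],[6,-17.5,-31,0,0,0],[6,-17.5,-31,0,0,0],[6,-17.5,-31,0,0,0],[6,-17.5,-31,0,0,0],[6,-17.5,-31,0,0,0],[6,-17.5,-31,0,0,0],[6,-17.5,-31,0,0,0],[6,-17.5,-31,0,0,0],[6,-17.5,-31,0,0,0]]], grip=85)

```text
clock: 2.5
eef_pos: [400.7, -241.2, 171.2]
ee_rot: [2.06, 0.312, -2.059]
wrist_force: [0.1, -0.9, -0.1]
grip_width: 85.2
```

Request:
jog_arm(series=[[[6,-17.5,-31,0,0,0],[6,-17.5,-31,0,0,0],[6,-17.5,-31,0,0,0],[6,-17.5,-27,0,0,0],[0,0,0,-0.148,0,0],[0,0,0,-0.148,0,0],[0,0,0,-0.148,0,0],[0,0,0,-0.148,0,0],[0,0,0,-0.148,0,0],[0,0,0,-0.148,0,0]]])

```text
clock: 3.5
eef_pos: [493.7, -140.0, 147.3]
ee_rot: [1.48, 1.007, -1.48]
wrist_force: [0.1, 0.4, -0.6]
grip_width: 84.9
```

Request:
jog_arm(series=[[[0,0,0,-0.148,0,0],[0,0,0,-0.148,0,0],[0,0,0,-0.148,0,0],[0,0,0,-0.148,0,0],[0,0,0,-0.148,0,0],[0,0,0,-0.148,0,0],[0,0,0,0,0,0],[0,0,0,0,0,0]]])

```text
clock: 4.3
eef_pos: [493.6, -140.0, 147.3]
ee_rot: [0.832, 1.406, -0.832]
wrist_force: [0.4, 1.0, -0.8]
grip_width: 85.0
```

```bash
cat > look.py <<'E'
from h import *
import sys
def look(name,things):
    m=eyes.camera_model('wrist'); s=readout.observe(); p,d=eyes.capture('wrist'); save(name,p); np.savez('/tmp/'+name,p=p,d=d)
    for l,lo,hi in things:
        for r in eyes.silhouettes('wrist',l)[:2]:
            v,u=np.nonzero(r['region']&(d>0)); P=world(m,np.c_[u,v],d[v,u]); Q=P[(P[:,2]>lo)&(P[:,2]<hi)]
            print(l,round(r['conf'],2),np.round(r['point']),len(P),len(Q),np.round(np.median(P,0),1), rect(Q) if len(Q)>5 else '')
    return m,d
def pins(m,things):
    for l,h in things:
        for r in eyes.pinpoint('wrist',l)[:1]: print(l,round(r['conf'],2),np.round(r['point']),np.round(plane(m,r['point'],h)[0],1))
E
python3 - <<'E'
from look import *
s=readout.observe();print(s['clock'],s['wrist_force'])
m,d=look('w1',[('inner_lid',15,45),('outer_lid',15,45),('knob_top',48,60)])
pins(m,[('lid_rim',25),('knob_top',54),('outer_lid',28)])
delta([494,-141,150],.503)
E
```

```text
4.3 [ 0.42035553  1.03458784 -0.76270548]
inner_lid 0.77 [314. 132.] 2084 2084 [ 484.1 -124.4   28.2] (array([ 493.3, -142.1]), 104.4, 65.9, np.float64(-1.0602))
outer_lid 0.88 [311. 189.] 8314 7578 [ 491.5 -137.5   32.4] (array([ 494.1, -143.5]), 96.7, 56.3, np.float64(-1.0686))
knob_top 0.64 [314. 191.] 8173 708 [ 491.3 -137.5   32.4] (array([ 493.3, -142.3]), 21.3, 21.3, np.float64(-1.4208))
knob_top 0.62 [313. 202.] [ 493.5 -141.3   54. ]
outer_lid 0.77 [313. 192.] [ 493.2 -141.6   28. ]
cur [ 493.7 -140.   147.3] yaw y 0.5053 tilt [ 0.  0. -1.]
dpos tool [-2.7 -0.2  1. ] rotvec tool [ 0.0023 -0.     -0.    ]
```

View pics/w1.png

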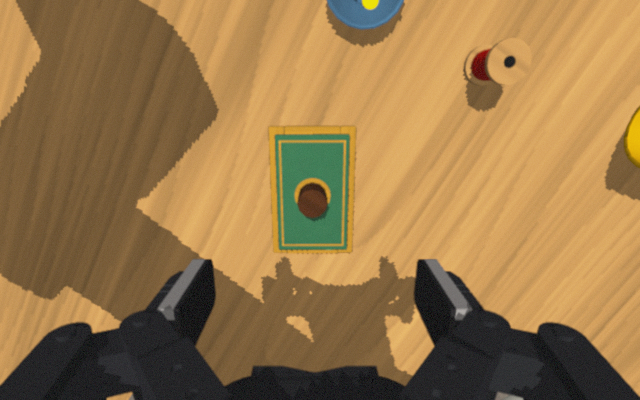

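The lids are at (312,190) with the long side along the image's vertical. The fingers straddle them, and spool and dish are well clear. I descend.

Request:
jog_arm(series=[[[25,-1.3,1.7,0,0,0],[25,0,0,0,0,0],[25,0,0,0,0,0],[25,0,0,0,0,0],[20,0,0,0,0,0],[15,0,0,0,0,0],[10,0,0,0,0,0],[0,0,0,0,0,0]]])

```text
clock: 5.45
eef_pos: [492.4, -141.9, 1.1]
ee_rot: [0.829, 1.409, -0.83]
wrist_force: [-0.1, -0.1, 0.2]
grip_width: 85.1
```

Request:
jog_arm(series=[[[0,0,0,0,0,0],[0,0,0,0,0,0],[0,0,0,0,0,0],[0,0,0,0,0,0],[0,0,0,0,0,0],[0,0,0,0,0,0],[0,0,0,0,0,0]]], grip=55)

```text
clock: 6.15
eef_pos: [494.2, -142.4, 3.6]
ee_rot: [0.829, 1.405, -0.828]
wrist_force: [-1.7, -1.3, 5.5]
grip_width: 64.3
```

Request:
jog_arm(series=[[[-3,0,0,0,0,0],[-5,0,0,0,0,0],[-8,0,0,0,0,0],[-12,0,0,0,0,0],[-15,0,0,0,0,0],[-20,0,0,0,0,0],[-20,0,0,0,0,0],[-20,0,0,0,0,0],[-12,0,0,0,0,0],[0,0,0,0,0,0]]], grip=50)

```text
clock: 7.15
eef_pos: [494.5, -142.5, 119.6]
ee_rot: [0.829, 1.403, -0.828]
wrist_force: [0.1, 0.2, -2.0]
grip_width: 64.6
```

```bash
python3 - <<'E'
from look import *
s=readout.observe();print(s['clock'],s['wrist_force'],s['moment'],s['grip_width'])
m,d=look('w2',[('inner_lid',80,180),('outer_lid',80,180)])
delta([494,215,150],-.085)
E
```

```text
7.15 [ 0.13240709  0.21415519 -1.96074399] [-0.05031716 -0.01317491  0.00988026] 64.60756148620015
inner_lid 0.83 [313. 175.] 7747 7670 [ 477.  -110.1  144. ] (array([ 492.9, -137.5]), 95.2, 67.9, np.float64(-1.0647))
outer_lid 0.88 [315. 267.] 28378 28364 [ 487.7 -131.   148.3] (array([ 492.2, -137.7]), 84.3, 58.2, np.float64(-1.0656))
cur [ 492.8 -142.   116.5] yaw y 0.506 tilt [-0.001  0.    -1.   ]
dpos tool [ -33.4  174.  -311.7] rotvec tool [ 0.591  -0.0006  0.0011]
```

View pics/w2.png

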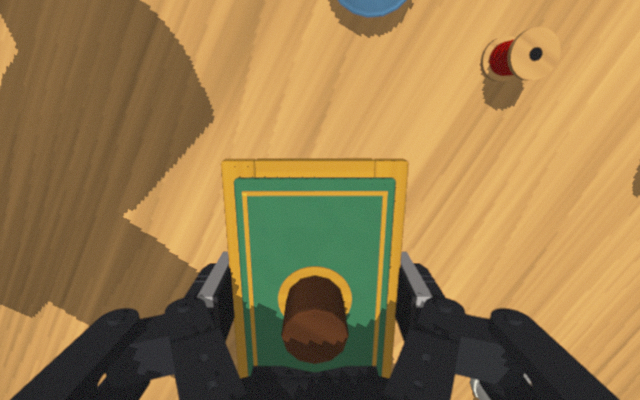

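The lids came up nested: rim at rows 160–380, knob at (315,320), fingers on both long rim sides. I rotate, raise and carry them to a viewpoint short of the tin.

Request:
jog_arm(series=[[[-15,0,0,0.1,0,0],[-17,0,0,0.12,0,0],[-17,0,0,0.12,0,0],[-17,0,0,0.12,0,0],[-17,0,0,0.13,0,0],[0,-1,-10,0,0,0],[0,-2,-20,0,0,0],[0,-2,-25,0,0,0],[0,-2,-25,0,0,0],[0,-2,-25,0,0,0]]])

```text
clock: 8.3
eef_pos: [492.2, -35.2, 198.3]
ee_rot: [1.267, 1.172, -1.27]
wrist_force: [0.4, -0.4, -2.8]
grip_width: 64.2
```

Request:
jog_arm(series=[[[0,-2,-25,0,0,0],[0,-2,-25,0,0,0],[0,-2,-25,0,0,0],[0,-2,-25,0,0,0],[0,-2,-25,0,0,0],[0,-2,-20,0,0,0],[0,-1,-15,0,0,0],[0,0,-6,0,0,0],[0,0,0,0,0,0],[0,0,0,0,0,0]]])

```text
clock: 9.3
eef_pos: [494.0, 129.3, 200.0]
ee_rot: [1.27, 1.168, -1.271]
wrist_force: [-0.7, 0.6, -2.5]
grip_width: 64.1
```

```bash
python3 - <<'E'
from look import *
s=readout.observe();print(s['clock'],s['wrist_force'],s['grip_width'])
m,d=look('w3',[('inner_lid',150,260),('outer_lid',150,260),('tin',62,76)])
pins(m,[('tin_mouth',70),('tin',0)])
# plate plane + rim plane, lid geometry in tool frame
R=Ro.from_rotvec(s['ee_rot']).as_matrix()
p=np.load('/tmp/w3.npz')['p']
for l in('outer_lid','inner_lid'):
    r=eyes.silhouettes('wrist',l)[0]['region']&(d>0); r=cv2.erode(r.astype(np.uint8),np.ones((5,5)))>0
    v,u=np.nonzero(r);P=world(m,np.c_[u,v],d[v,u]); P=P[abs(P[:,2]-np.median(P[:,2]))<6]
    A=np.c_[P[:,:2]-P[:,:2].mean(0),np.ones(len(P))]; c=np.linalg.lstsq(A,P[:,2],rcond=None)[0]; print(l,'slope',c.round(4),P.mean(0).round(1))
delta([496,214.5,150],-.085)
E
```

```text
9.3 [-0.71380524  0.63392161 -2.51719889] 64.13200026989527
inner_lid 0.67 [313. 177.] 7541 7540 [498.3 174.3 224.4] (array([494.7, 135. ]), 94.4, 66.2, np.float64(1.4839))
inner_lid 0.52 [315. 270.] 28003 27990 [495.5 142.  228.7] (array([494.7, 134.2]), 83.7, 57.8, np.float64(1.4709))
outer_lid 0.84 [312. 267.] 28110 28096 [495.5 142.1 228.7] (array([494.8, 134.1]), 83.7, 58.3, np.float64(1.4834))
tin 0.55 [301.  73.] 10536 3302 [494.1 219.9   5.7] (array([495. , 214.2]), 96.2, 58.4, np.float64(1.4826))
tin_mouth 0.61 [308.  80.] [496.7 212.7  70. ]
tin 0.76 [305.  80.] [492.7 214.6   0. ]
outer_lid slope [-9.000000e-04 -2.100000e-03  2.285947e+02] [495.4 145.2 228.6]
inner_lid slope [-9.000000e-04 -1.100000e-03  2.244314e+02] [495.9 162.5 224.4]
cur [494.2 129.4 200.4] yaw y -0.0845 tilt [ 0.  0. -1.]
dpos tool [ 50.4  -5.4 -84.9] rotvec tool [ 0.0005 -0.0001 -0.0002]
```

View pics/w3.png

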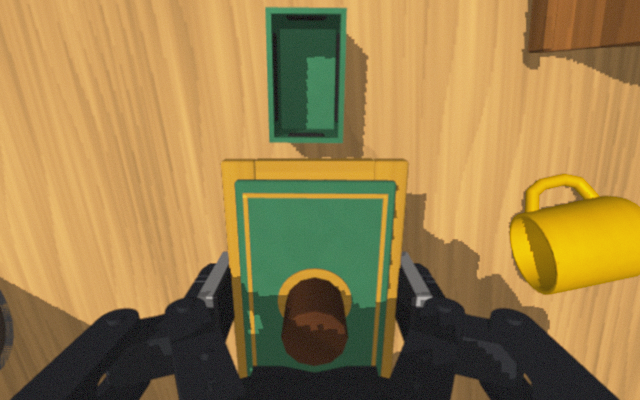

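The green tin's mouth is fully in view at (307,75), with the lids level and nested below it. The lids are 0.7 mm and 84 mm away in x and y. I go over the tin and down to just above its mouth.

Request:
jog_arm(series=[[[0,-0.9,-12,0,0,0],[0,-1.5,-20,0,0,0],[0,-1.5,-20,0,0,0],[0,-1.5,-20,0,0,0],[0,-1,-12,0,0,0],[15,0,0,0,0,0],[25,0,0,0,0,0],[25,0,0,0,0,0],[25,0,0,0,0,0],[20,0,0,0,0,0]]])

```text
clock: 10.7
eef_pos: [494.3, 214.2, 88.8]
ee_rot: [1.27, 1.169, -1.272]
wrist_force: [0.4, 1.0, -1.9]
grip_width: 64.2
```

Request:
jog_arm(series=[[[0,0,0,0,0,0],[0,0,0,0,0,0]]])

```text
clock: 10.9
eef_pos: [494.7, 214.2, 90.6]
ee_rot: [1.27, 1.169, -1.271]
wrist_force: [-0.4, -0.5, -2.3]
grip_width: 64.1
```

```bash
python3 - <<'E'
from look import *
s=readout.observe();print(s['clock'],s['wrist_force'],s['grip_width'])
m,d=look('w4',[('inner_lid',70,150),('outer_lid',70,150)])
delta([494.9,213.4,70],-.0865)
E
```

```text
10.9 [-0.44252666 -0.51811415 -2.30559669] 64.08476670837717
inner_lid 0.86 [321. 174.] 6989 6986 [503.8 253.3 115. ] (array([495.5, 219.3]), 95.4, 66.6, np.float64(1.488))
outer_lid 0.61 [313. 265.] 28934 28912 [496.  228.  119.3] (array([495. , 219.5]), 86.2, 58.5, np.float64(1.4823))
cur [495.7 214.5  91.8] yaw y -0.084 tilt [ 0.002  0.001 -1.   ]
dpos tool [21.8 -0.8  1.2] rotvec tool [ 0.0025 -0.0011 -0.0021]
```

Request:
jog_arm(series=[[[5,0,0.5,0,0,0],[6,0,0,0,0,0],[6,0,0,0,0,0],[5,0,0,0,0,0],[4,0,0,0,0,0],[2,0,0,0,0,0],[0,0,0,0,0,0]]])

```text
clock: 11.75
eef_pos: [494.6, 213.4, 61.9]
ee_rot: [1.27, 1.169, -1.271]
wrist_force: [0.3, 0.2, -3.7]
grip_width: 64.1
```

Request:
jog_arm(series=[[[2,0,0,0,0,0],[2,0,0,0,0,0],[2,0,0,0,0,0],[0,0,0,0,0,0]]])

```text
clock: 12.15
eef_pos: [495.2, 213.7, 56.4]
ee_rot: [1.272, 1.168, -1.27]
wrist_force: [1.1, 0.8, -0.1]
grip_width: 64.1
```

Request:
jog_arm(series=[[[1.5,0,0,0,0,0],[1.5,0,0,0,0,0],[1.5,0,0,0,0,0],[1.5,0,0,0,0,0],[0,0,0,0,0,0]]])

```text
clock: 12.65
eef_pos: [494.9, 213.5, 51.6]
ee_rot: [1.271, 1.168, -1.27]
wrist_force: [-4.0, -0.6, 11.5]
grip_width: 64.3
```

Request:
jog_arm(series=[[[1.5,0,0,0,0,0],[1.5,0,0,0,0,0],[0,0,0,0,0,0]]])

```text
clock: 12.95
eef_pos: [494.9, 213.6, 51.5]
ee_rot: [1.273, 1.167, -1.268]
wrist_force: [-11.6, -5.6, 32.1]
grip_width: 64.4
```

```bash
cat > chk.py <<'E'
from look import *
def fit(l,name):
    m=eyes.camera_model('wrist'); d=np.load(f'/tmp/{name}.npz')['d']
    r=eyes.silhouettes('wrist',l)[0]['region']&(d>0); r=cv2.erode(r.astype(np.uint8),np.ones((5,5)))>0
    v,u=np.nonzero(r);P=world(m,np.c_[u,v],d[v,u]); P=P[abs(P[:,2]-np.median(P[:,2]))<4]
    A=np.c_[P[:,:2]-P[:,:2].mean(0),np.ones(len(P))]; c=np.linalg.lstsq(A,P[:,2],rcond=None)[0]; print(l,'slope',c.round(4),P.mean(0).round(1))
E
python3 - <<'E'
from chk import *
s=readout.observe();print(s['clock'],s['wrist_force'],s['moment'],s['grip_width'])
look('w5',[('inner_lid',50,120),('outer_lid',50,120)]); fit('inner_lid','w5'); fit('outer_lid','w5')
delta([494.9,213.4,70],-.0865)
p,d=eyes.capture('scene'); q,e=eyes.capture('side')
r=lambda i:cv2.resize(i,(520,300),interpolation=2)
save('home',np.vstack([r(p[115:190,275:405]),r(q[210:285,225:355])]))
E
```

```text
12.95 [-11.62454994  -5.57676226  32.05050723] [-0.98934541  2.51713652 -0.14554773] 64.4160909957091
inner_lid 0.68 [324. 174.] 7032 7030 [503.9 252.2  76.1] (array([495.4, 218.5]), 95.6, 66.6, np.float64(1.4846))
outer_lid 0.56 [312. 264.] 28821 28815 [496.1 227.5  80.4] (array([495.6, 219.5]), 85.2, 57.7, np.float64(1.4926))
inner_lid slope [ 8.00000e-04 -1.60000e-03  7.61548e+01] [500.7 243.   76.2]
outer_lid slope [ 7.00000e-04 -1.50000e-03  8.03072e+01] [496.4 230.   80.3]
cur [494.9 213.6  51.5] yaw y -0.0841 tilt [ 0.003  0.001 -1.   ]
dpos tool [-18.5   0.    0.2] rotvec tool [ 0.0025 -0.0015 -0.0025]
```

View pics/home.png

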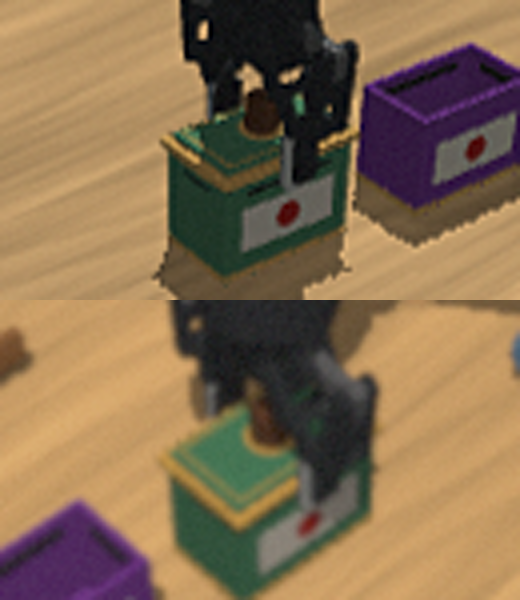

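Both views show the lids flush on the green tin, with the outer lid still nested. The measured rim top is 76.2 mm and level, so it's home. I ease off the push, then open.

Request:
jog_arm(series=[[[-1,0,0,0,0,0],[-1,0,0,0,0,0],[0,0,0,0,0,0]]])

```text
clock: 13.6
eef_pos: [494.9, 213.5, 51.6]
ee_rot: [1.272, 1.168, -1.269]
wrist_force: [-7.0, -3.2, 18.3]
grip_width: 64.3
```

Request:
jog_arm(series=[[[0,0,0,0,0,0],[0,0,0,0,0,0],[0,0,0,0,0,0],[0,0,0,0,0,0],[0,0,0,0,0,0]]], grip=85)

```text
clock: 14.1
eef_pos: [494.7, 213.4, 48.9]
ee_rot: [1.27, 1.169, -1.271]
wrist_force: [-0.4, 0.2, 0.7]
grip_width: 84.9
```

Request:
jog_arm(series=[[[-5,0,0,0,0,0],[-10,0,0,0,0,0],[-15,0,0,0,0,0],[-20,0,0,0,0,0],[-20,0,0,0,0,0],[-20,0,0,0,0,0],[-11,0,0,0,0,0],[0,0,0,0,0,0],[0,0,0,0,0,0]]])

```text
clock: 15.0
eef_pos: [494.7, 213.5, 150.0]
ee_rot: [1.271, 1.168, -1.271]
wrist_force: [0.2, -0.4, -1.0]
grip_width: 85.0
```

```bash
python3 - <<'E'
from chk import *
s=readout.observe();print(s['clock'],s['wrist_force'])
m,d=look('w6',[('inner_lid',50,120),('outer_lid',50,120),('knob_top',97,110)]); fit('inner_lid','w6'); fit('outer_lid','w6')
pins(m,[('knob_top',102)])
delta([495,214,150],-.0865)
E
```

```text
15.0 [ 0.2385852  -0.37252166 -1.02771659]
inner_lid 0.96 [358. 194.] 3695 3442 [501.4 225.1  76.2] (array([495.3, 213.9]), 104.7, 66.2, np.float64(1.4818))
outer_lid 0.76 [313. 201.] 11733 11733 [495.4 221.9  80.3] (array([494.9, 214. ]), 96.6, 57.2, np.float64(1.4828))
knob_top 0.86 [318. 204.] 11636 1023 [495.3 221.7  80.4] (array([494.9, 215.1]), 21.2, 21.0, np.float64(0.1438))
inner_lid slope [-1.70000e-03 -1.40000e-03  7.53453e+01] [500.3 226.5  75.3]
outer_lid slope [-1.20000e-03 -4.00000e-04  7.95968e+01] [494.8 219.4  79.6]
knob_top 0.71 [317. 223.] [496.3 214.  102. ]
cur [494.5 213.4 149.7] yaw y -0.084 tilt [-0.001 -0.    -1.   ]
dpos tool [-0.3  0.4 -0.6] rotvec tool [0.0025 0.0005 0.0009]
```

View pics/w6.png

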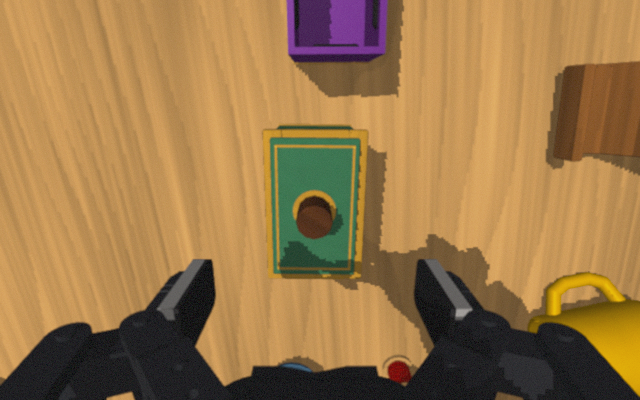

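The lids are seated on the green tin (rim centred at (316,200), level) with the knob at (315,215). I descend to the knob and grip.

Request:
jog_arm(series=[[[10,0.3,-0.8,0,0,0],[15,0,0,0,0,0],[15,0,0,0,0,0],[12,0,0,0,0,0],[9,0,0,0,0,0],[4,0,0,0,0,0],[0,0,0,0,0,0]]], grip=60)

```text
clock: 16.05
eef_pos: [494.9, 214.2, 84.7]
ee_rot: [1.27, 1.169, -1.272]
wrist_force: [-0.5, 0.6, -0.1]
grip_width: 60.0
```

Request:
jog_arm(series=[[[0,0,0,0,0,0],[0,0,0,0,0,0],[0,0,0,0,0,0],[0,0,0,0,0,0],[0,0,0,0,0,0],[0,0,0,0,0,0],[0,0,0,0,0,0],[0,0,0,0,0,0],[0,0,0,0,0,0],[0,0,0,0,0,0]]], grip=12)

```text
clock: 17.05
eef_pos: [495.7, 214.5, 86.2]
ee_rot: [1.272, 1.168, -1.269]
wrist_force: [-1.3, -0.5, 5.6]
grip_width: 19.7
```

Request:
jog_arm(series=[[[-2,0,0,0,0,0],[-2,0,0,0,0,0],[-3,0,0,0,0,0],[-4,0,0,0,0,0],[-6,0,0,0,0,0],[-10,0,0,0,0,0],[-15,0,0,0,0,0],[-15,0,0,0,0,0],[-15,0,0,0,0,0],[-15,0,0,0,0,0]]])

```text
clock: 18.05
eef_pos: [495.2, 214.3, 173.8]
ee_rot: [1.271, 1.168, -1.27]
wrist_force: [0.2, -0.0, -1.4]
grip_width: 19.5
```

Request:
jog_arm(series=[[[-10,0,0,0,0,0],[-5,0,0,0,0,0],[0,0,0,0,0,0],[0,0,0,0,0,0],[0,0,0,0,0,0]]])

```text
clock: 18.55
eef_pos: [494.8, 214.1, 186.5]
ee_rot: [1.27, 1.169, -1.272]
wrist_force: [0.4, 0.8, -0.7]
grip_width: 19.5
```

```bash
python3 - <<'E'
from chk import *
s=readout.observe();print(s['clock'],s['wrist_force'],s['grip_width'],s['eef_pos'])
look('w7',[('outer_lid',120,230)]); fit('outer_lid','w7')
ps=[]
for c in('scene','side'):
    p,d=eyes.capture(c); m=eyes.camera_model(c); ps.append(p)
    for l,lo,hi in(('inner_lid',60,90),('outer_lid',140,230)):
        for r in eyes.silhouettes(c,l)[:2]:
            v,u=np.nonzero(r['region']&(d>0)); P=world(m,np.c_[u,v],d[v,u]); P=P[(P[:,2]>lo)&(P[:,2]<hi)]
            if len(P)>20: 
                A=np.c_[P[:,:2]-P[:,:2].mean(0),np.ones(len(P))]
                print(c,l,round(r['conf'],2),len(P),rect(P),'z pct',np.percentile(P[:,2],[5,50,95]).round(1))
    for l,h in(('spool',0),('button_dish',0),('mug',0),('dispenser',0),('phone_stand',0)):
        for r in eyes.pinpoint(c,l)[:1]: print(l,np.round(plane(m,r['point'],h)[0]))
r=lambda i:cv2.resize(i,(520,300),interpolation=2)
save('end',np.vstack([r(ps[0][95:185,265:421]),r(ps[1][180:285,205:387])]))
E
```

```text
18.55 [ 0.37760369  0.79538874 -0.69087842] 19.548652160743792 [494.75313415 214.13182074 186.49545854]
outer_lid 0.88 [316. 218.] 15535 15504 [495.8 232.6 180.7] (array([495.1, 214. ]), 95.1, 56.2, np.float64(1.4813))
outer_lid slope [-1.800000e-03 -2.100000e-03  1.806555e+02] [496.6 232.7 180.7]
scene inner_lid 0.97 623 (array([498.6, 214.4]), 106.3, 67.4, np.float64(1.4912)) z pct [63.2 73.9 76.6]
scene outer_lid 0.59 408 (array([499.5, 214.3]), 94.9, 56.2, np.float64(1.4951)) z pct [177.9 179.7 190.9]
spool [566.  15.   0.]
button_dish [441.  22.   0.]
mug [747.  53.   0.]
dispenser [ 737. -218.    0.]
phone_stand [743. 264.   0.]
side inner_lid 0.85 1067 (array([494.9, 215.3]), 105.9, 67.9, np.float64(1.4977)) z pct [62.  72.8 76.4]
side outer_lid 0.68 727 (array([495.3, 214.5]), 97.7, 57.4, np.float64(1.468)) z pct [177.6 179.8 191.5]
spool [563.   8.   0.]
button_dish [455.   2.  -0.]
mug [741.  39.   0.]
dispenser [ 743. -216.    0.]
phone_stand [743. 259.  -0.]
```

View pics/end.png

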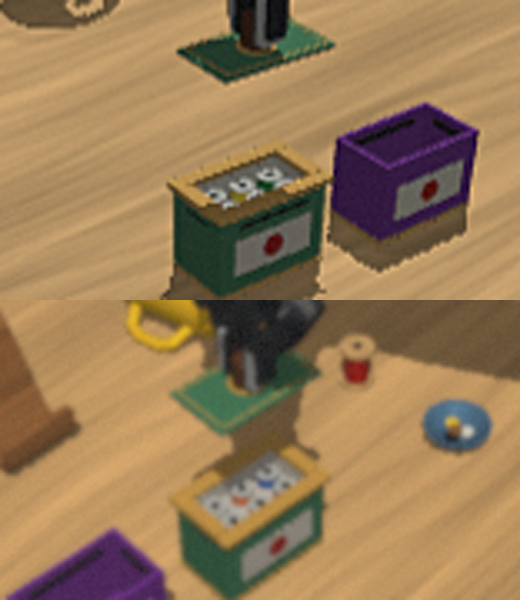

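The inner lid sits flush on the green tin with its bobbins showing, and the outer lid is held level about 10 cm above it. I hand in.

```bash
python3 -c "
from workcell import finish_job
print(finish_job())"
```

```text
the job is handed in; nothing more can be done
None
```

I gripped both lids together by the brass rim, carried them over the green tin and pressed them home. The push stopped on a hard stop at about 32 N. I then released the rim, gripped the knob and lifted the outer lid straight up. The job was handed in at about 19 s; it reported no verdict.

**Inner lid:** Before the final lift, the wrist camera put the rim top at 76 mm, level to about 0.002 rad. It was centred within 0.5 mm of the tin. After the lift, the scene and side cameras still showed the rim top at about 76 mm, with the bobbins on show. These two cameras disagreed by about 4 mm in x on its centre, and the outer lid showed the same offset, so I take it as calibration error.

**Outer lid:** It is held by the knob with its underside about 100 mm above its nested place. It is level to about 0.003 rad and centred over the tin.

**Bystanders:** None appears to have moved. My estimates for the dish, mug and dispenser differed from the first reading by up to about 12 mm. I put that down to detector scatter, since the two cameras also disagree with each other by similar amounts.

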